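Open the touch-latch cupboard under the plank shelf

TASK

Open the little cupboard under the plank shelf by touch alone, picking nothing up: slide the blue pencil case across the desk until it is out of the door's swing, push the closed door in near its free edge and let go so that the touch catch springs it ajar, then push it from behind its free edge until it stands wide open, at about a right angle. The door must not hit the pencil case, nothing may be lifted or tipped, and the other things stay where they are.

Things in the scene. Friction and masses are not known exactly. Their poses are not given: they have to be found in the camera images.
- stand: Fixed desk-top shelf: three brown planks on a steel stand, a cupboard under one half, books under the other. Origin: on the door's hinge axis at desk level; z up, -x the way the closed door faces, +y along the front from the door's hinge to its free edge. In this frame planks and cupboard have their front at x = +13 mm; planks: y -233 to +287 mm, top 218 mm up; things on them keep to x > 105 mm.
- hinge_top (a point): Upper end of the door's hinge axis, straight above the stand's origin, 196 mm above the desk (the door's top); fixed, axes as the stand's. In that frame the closed white door is a 16 mm board at x -8 to +8 mm, y 2 to 240 mm (free edge), from 12 to 196 mm above the desk. Its white top edge shows from above as a strip in front of the planks. Behind it the cupboard front begins at x = +13 mm.
- door (a joint): Swing of the white cupboard door about its upright hinge axis, rad: 0 closed, grows as it opens outward, 1.57 square to the front, stop at 1.70. From 0 it can be pushed in 6 mm at the free edge (to -0.026). It has no handle. Once ajar it turns freely (0.5 kg board, hinge friction 0.05 N m) and stays where it is left.
- catch (a joint): Plunger of the touch catch inside the cupboard, 200 mm from the hinge axis, m: 0 latched. Pressing the door there takes 4 to 5 N; with the plunger in by 3 mm (-0.003; the door stops at -0.005) it trips. As the finger draws back (go 100 mm clear) it runs out to +0.042 within 1 s and leaves the door ajar at about 0.25 rad, some 55 mm of room behind its free edge. It does not latch again.
- press_spot (a point): The point to press: on the outer face of the door, right in front of the catch, 200 mm from the hinge axis (40 mm in from the free edge) and 142 mm above the desk. It moves with the door. Its axes are the door's: -x out of the outer face, +y from the hinge to the free edge, z up.
- edge_top (a point): Top corner of the door at its free edge, at mid thickness, 240 mm from the hinge axis and 196 mm above the desk. It moves with the door; axes as press_spot.
- pencil_case: Blue plastic pencil case, closed, a box 190 mm (its x) by 68 mm (its y) by 36 mm high, 0.13 to 0.25 kg, lying loose on the desk in front of the cupboard, within the 240 mm radius of the door's swing, long side roughly along the door, 110 mm or more from the closed door. Origin: centre of its underside, z up.
- steel_glass: Bystander on the planks: stainless steel drinking glass, 68 mm wide, 95 mm high. Origin: centre of its underside.
- pen_pot: Bystander on the planks: white ceramic pot with pens, 74 mm wide, 160 mm high with the pens. Origin: centre of its underside.
- succulent: Bystander on the planks: small plant in a terracotta pot, 66 mm wide, 100 mm high. Origin: centre of its underside.
- glass_jar: Bystander on the right of the desk: small glass jar with a steel cap, 60 mm wide, 75 mm high. Origin: centre of its underside.
- sharpener: Bystander on the desk just beyond the hinge side of the door, in front of the open bay: orange pencil sharpener, 42 by 28 by 24 mm. Origin: centre of its underside.
- stapler: Bystander on the right of the desk: red and black stapler, 130 by 34 mm, 47 mm high. Origin: centre of its underside.
There are look-alikes about, which are no part of the job. Of the things that look like the pencil_case, take the one that is nearest to the robot's base at the start.

How it is judged:
On the way, in this order (a step that is already met when the one before it is completed fails the run):
1. the catch has been tripped by pushing the door in, and with the robot off the door it has sprung ajar (value of joint catch above 0.035 m and value of joint door between 0.15 and 0.7 rad and contact force between each of the arm, the fingers and stand below 0.1 N), for 0.2 s.
2. the door has been swung wide open (value of joint door above 1.3 rad), for 0.2 s.
At the end, for the whole second after the job is handed in: The door stands open by at least 1.3 rad (75 degrees) and at rest, the catch plunger is out, and the pencil case lies flat and still on the desk, its centre more than 240 mm from the hinge axis (value of joint door above 1.3 rad and value of joint catch above 0.035 m and velocity of joint door between -0.05 and 0.05 rad/s and height (world z) of pencil_case between -0.006 and 0.006 m and angle between pencil_case's own z axis and vertical below 0.1 rad and linear speed of pencil_case below 0.02 m/s and horizontal distance between pencil_case and stand above 0.24 m); the robot touches nothing.
It fails at once if the pencil case is lifted or tipped (height (world z) of pencil_case above 0.012 m or angle between pencil_case's own z axis and vertical above 0.2 rad).
It fails at once if the door hits the pencil case (contact force between stand and pencil_case above 0.5 N).
It fails at once if a bystander is shifted by more than 20 mm, lifted or tipped (distance of any of steel_glass, pen_pot, succulent, glass_jar, sharpener, stapler from where it was at the start of the episode above 0.02 m or angle between any of steel_glass, pen_pot, succulent, glass_jar's own z axis and vertical above 0.3 rad).
It also fails if it takes over 64 s, if anything falls off the work surface, if the arm or the gripper's body presses on something with over 40 N, if the wrist force passes 120 N, or if a joint passes its speed limit or range.

ROBOT

A 6-joint arm with a two-finger parallel gripper is mounted at the origin on the work surface. World frame = base frame: x ahead of the robot, y to its left, z up, the work surface at z = 0. Lengths are in m, angles in rad, forces in N, time in s.
With the tool pointing down it reaches from about 0.25 to 0.775 m from the base axis. Payload 4 kg.
Tool frame: the origin (TCP) lies at the very end of the fingers, on their centre line; the grasp point (between the pads) lies robot.grasp_offset behind it (robot.grasp_offset is the distance from the TCP to the grasp point, in m); y points along the fingers, x is the direction in which the jaws open and shut, and the axes are right-handed (so a half turn about y gives the same grasp; the last joint's range is limited). The gripper opens to 85 mm and grips with 20 to 120 N. Pads are 22 mm wide; open, the fingers measure 114 mm over their backs; the gripper's body (76 mm by 85 mm) begins 54 mm behind the grasp point. The pads swing forward as they close: fully open they stand 13 mm farther back than shut.
Start: joints at [-0.103, 0.087, 1.371, -0, 1.684, -0.103], TCP at [0.55, -0, 0.231] pointing down, gripper open.
Joint ranges: [-3.1, 3.1], [-0.76, 2.03], [0.27, 2.55], [-1.08, 4.22], [0.17, 2.65], [-2.57, 2.57]. Speed limits (rad/s): [2.79, 2.79, 3.14, 3.14, 3.14, 3.14].

INTERFACE

Orientations are given as a unit quaternion [w, x, y, z].
In Python, from bench import read_state, cams, ticket, robot gives the robot as it stands.
- The arm moves only by the shell command python3 -m creep 'ROWS'. ROWS is JSON, a list of rows, each a list of 7 numbers: the turn, a rotation vector about the tool's x, y, z in degrees, then the shift along the tool's x, y, z in m, then the opening, from 0 (shut) to 1 (fully open). In form: [[rx, ry, rz, tx, ty, tz, claw], ...]. A call has 1 to 8 rows; each row shifts and turns the commanded pose from where the row before left it, along the tool's axes as they then stand; what a row does not reach is not made up. A row lasts 1/10 s, in which the tool goes at most 50 mm and 8.59 degrees, less where a joint would pass 70% of its speed; a pose out of reach is approached as far as the arm can. A call with a gripper value outside its range is refused whole. The fingers move at their own pace and stop on an object; the grip force is fixed at half the most. Time passes only in rows, so rows that do not move let the fingers close. It gives the time, the measured TCP pose, the force and the opening at its end, in the units of the state.
- read_state(): the state, without advancing time (a new reading comes with each control period).
- cams.capture(name): name is "scene" or "side" or "wrist"; returns a dict with "img" (480x640x3 uint8, blue, green, red), "z_map" (480x640 float32, m along the optical axis (not along the pixel's ray), 0 where there is no reading), "fx", "fy", "cx", "cy" (pixels), "cam_to_world" (4x4, takes a point from camera to world coordinates). Camera axes: x right, y up, looking along -z (the intrinsics and any distortion apply to the point x, -y, -z); pixel columns grow to the right and rows downward; lengths in m; the calibration is good to about 2 mm. The wrist camera is an equidistant fisheye: a pixel r from the principal point sees the ray r / f radians off the axis. A picture is of the moment at which its call begins.
- ticket.close_job(): hands the job in, once; it reports no verdict.
Trained networks look in a picture, given as the dict that the camera call returned (one of the last four; its "shot" number tells which), for a name from the list of things; names that differ only in an ending like _2 or _b are one class to them, and where a whole thing is asked for, a point or a joint stands for the part that bears it (a point fixed in the world has none). Each returns a list of dicts, best first, with "score" (0 to 1); they miss things now and then, are a little off and sometimes report something else, mostly with a low value. They report only what shows in the picture. A call takes as long as a camera call. They do not tell look-alikes from the thing itself.
- cams.masks_of(picture, query): "region" (480x640 bool, what is visible of it) and "rect" ([centre column, centre row, width, height] in pixels, round what is visible of it).
The state is a dict: "t": time; "joints": joint angles; "qd": joint speeds; "joint_efforts": joint torques, N m; "eef_pos": TCP position; "tcp_rot": TCP orientation; "wrist_force": force on the tool from outside, world axes, zero at the start; "torque": the same for the moment, N m; "grip_width": finger opening in m.
Only numpy, scipy, OpenCV 4.12 (cv2) and the standard library are available. Lean on these libraries where they do the work, as an engineer would, in place of code of your own. Each camera call takes 0.05 s, during which the arm holds its last target. There are 200 camera calls.

## Working session

There is one attempt and no reset: what is moved stays moved. The work goes in short steps, Python scripts to look and compute and a shell command to move; the robot and the scene stay as the last step left them, time stands still between calls to the robot, and variables do not carry over. Pictures are saved under pics/ and viewed, about 8 in all and at most 12, crops included, and the job is handed in when it is done.

```bash
mkdir -p pics; ls; cat > h.py <<'E'
import numpy as np, cv2
from bench import read_state, cams, ticket, robot
def pts(p, mask=None):
    z=p["z_map"]; v,u=np.nonzero((z>0)&(mask if mask is not None else True))
    d=z[v,u]; X=np.stack([(u-p["cx"])/p["fx"]*d, -(v-p["cy"])/p["fy"]*d, -d, np.ones_like(d)])
    return (np.array(p["cam_to_world"])@X)[:3].T
E
python3 - <<'E'
from h import *
print(read_state())
for n in ("scene","side"):
    p=cams.capture(n); cv2.imwrite(f"pics/{n}0.png",p["img"]); print(n,p["fx"],np.array(p["cam_to_world"]).round(3).tolist())
    for q in ["pencil_case","door","stand","sharpener","glass_jar","stapler","steel_glass","pen_pot","succulent"]:
        for r in cams.masks_of(p,q)[:3]:
            P=pts(p,r["region"])
            print(q,round(r["score"],2),np.round(r["rect"]).tolist(), len(P), [np.percentile(P,k,axis=0).round(3).tolist() for k in (2,50,98)] if len(P) else None)
E
```

```text
pics
{'t': 0.0, 'joints': array([-1.03115385e-01,  8.80016293e-02,  1.37228934e+00,  1.95819558e-05,
        1.68357953e+00, -1.03104147e-01]), 'qd': array([-0.00015343,  0.00190971, -0.00033765,  0.00037201, -0.00134125,
       -0.00130576]), 'joint_efforts': array([ 4.64244640e-04, -3.51862407e+01, -3.13276148e+01,  2.58579206e-05,
        1.07225846e-02,  9.27783418e-06]), 'eef_pos': array([5.49502023e-01, 4.48046198e-05, 2.30095833e-01]), 'tcp_rot': array([ 0.70719606, -0.70701659,  0.00080356,  0.00079715]), 'wrist_force': array([-0.25301152,  0.36153836, -0.07445244]), 'torque': array([-0.00760581, -0.00636622, -0.03039651]), 'grip_width': 0.08526201129103893}
scene 548.8912323494026 [[-0.305, -0.698, 0.648, 1.37], [0.952, -0.233, 0.198, 0.218], [0.013, 0.678, 0.735, 1.033], [0.0, 0.0, 0.0, 1.0]]
pencil_case 0.8 [232.0, 328.0, 88.0, 37.0] 2852 [[0.753, -0.241, 0.008], [0.807, -0.156, 0.035], [0.857, -0.067, 0.039]]
pencil_case 0.79 [331.0, 278.0, 72.0, 67.0] 2311 [[0.512, -0.052, 0.007], [0.61, 0.005, 0.035], [0.689, 0.06, 0.04]]
door 0.7 [433.0, 252.0, 32.0, 128.0] 1296 [[0.24
[... 1591 characters left out ...]
.195]]
stand 0.73 [315.0, 183.0, 206.0, 117.0] 16924 [[0.371, 0.199, 0.004], [0.619, 0.232, 0.141], [0.857, 0.429, 0.22]]
sharpener 0.62 [370.0, 243.0, 13.0, 18.0] 186 [[0.726, 0.138, 0.002], [0.739, 0.151, 0.021], [0.754, 0.184, 0.027]]
glass_jar 0.87 [343.0, 390.0, 12.0, 46.0] 261 [[0.602, -0.378, 0.007], [0.612, -0.365, 0.05], [0.62, -0.334, 0.077]]
stapler 0.94 [230.0, 412.0, 75.0, 30.0] 1776 [[0.357, -0.386, 0.001], [0.41, -0.375, 0.028], [0.464, -0.355, 0.044]]
pen_pot 0.71 [264.0, 112.0, 25.0, 70.0] 1260 [[0.452, 0.32, 0.108], [0.481, 0.332, 0.29], [0.512, 1.123, 0.369]]
succulent 0.92 [341.0, 124.0, 25.0, 34.0] 674 [[0.655, 0.34, -0.434], [0.682, 0.354, 0.262], [0.863, 2.454, 0.298]]
```

View images.

```bash
python3 - <<'E'
from h import *
a=cv2.imread("pics/scene0.png")[130:460,150:610]; b=cv2.imread("pics/side0.png")[60:460,150:530]
cv2.imwrite("pics/both0.png",np.hstack([cv2.resize(a,(400,287)),cv2.resize(b[:350],(400,368))[:287]]))
for n in ("scene","side"):
    p=cams.capture(n)
    r=min(cams.masks_of(p,"pencil_case"),key=lambda r:np.linalg.norm(np.median(pts(p,r["region"]),0)[:2]) if r["score"]>.5 else 9)
    P=pts(p,r["region"]); T=P[P[:,2]>.03][:,:2].astype(np.float32)
    print(n,cv2.minAreaRect(T),cv2.boxPoints(cv2.minAreaRect(T)).round(3).tolist())
    # door top strip and front face
    A=pts(p)
    S=A[(abs(A[:,2]-.196)<.006)&(A[:,1]>.15)&(A[:,1]<.24)&(A[:,0]>.36)&(A[:,0]<.68)]
    if len(S)>30: print("top",len(S),np.percentile(S,[1,50,99],axis=0).round(3).tolist(),cv2.boxPoints(cv2.minAreaRect(S[:,:2].astype(np.float32))).round(3).tolist())
    F=A[(A[:,2]>.05)&(A[:,2]<.18)&(A[:,1]>.17)&(A[:,1]<.24)&(A[:,0]>.40)&(A[:,0]<.64)]
    if len(F)>100:
        k=np.polyfit(F[:,0],F[:,1],1); print("face",len(F),k,np.polyval(k,[.44,.645]))
E
```

```text
scene ((0.5956581830978394, 0.003380410373210907), (0.0702827200293541, 0.18907728791236877), 67.53034210205078) [[0.4950000047683716, 0.007000000216066837], [0.6700000166893005, -0.06499999761581421], [0.6959999799728394, -0.0], [0.5220000147819519, 0.07199999690055847]]
top 649 [[0.405, 0.202, 0.191], [0.536, 0.212, 0.196], [0.644, 0.227, 0.201]] [[0.3790000081062317, 0.22200000286102295], [0.3790000081062317, 0.20000000298023224], [0.6779999732971191, 0.20800000429153442], [0.6779999732971191, 0.23000000417232513]]
face 236 [0.01442752 0.20935081] [0.21569892 0.21865656]
side ((0.5924753546714783, 0.00048820674419403076), (0.0733102411031723, 0.18964409828186035), 68.5684585571289) [[0.4909999966621399, 0.0010000000474974513], [0.6669999957084656, -0.06800000369548798], [0.6940000057220459, -0.0], [0.5180000066757202, 0.0689999982714653]]
top 579 [[0.373, 0.198, 0.19], [0.487, 0.218, 0.195], [0.675, 0.233, 0.202]] [[0.3619999885559082, 0.2280000001192093], [0.3630000054836273, 0.19099999964237213], [0.6809999942779541, 0.2029999941587448], [0.6790000200271606, 0.23999999463558197]]
face 4197 [0.02685401 0.19048824] [0.20230401 0.20780908]
```

View pics/both0.png

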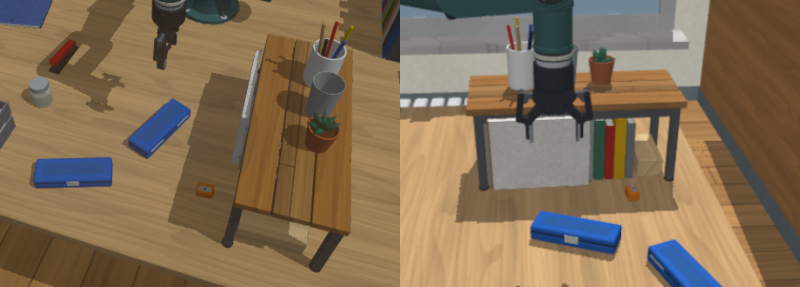

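```bash
python3 -c "
from bench import robot;print(robot.grasp_offset)"; python3 -m creep '[[0,7.5,0,0,0,0,1],[0,7.5,0,0,0,0,1],[0,7.5,0,0,0,0,1],[0,0,0,0.014,0,0.032,1],[0,0,0,0.014,0,0.032,1],[0,0,0,0.013,0,0.032,1],[0,0,0,0,0.04,0,1],[0,0,0,0,0.04,0,1]]'
```

```text
0.0187
t: 2.0
eef_pos: [0.6265, 0.0741, 0.152]
tcp_rot: [0.694, -0.693, 0.136, -0.139]
wrist_force: [0.1, -0.4, -1.1]
grip_width: 0.0855
```

```bash
python3 -m creep '[[0,0,0,0,0.04,0,1],[0,0,0,0,0.04,0,1],[0,0,0,0,0.04,0,1],[0,0,0,0,0.02,0,1],[0,0,0,0,0,0,1]]'
```

```text
t: 2.5
eef_pos: [0.6211, 0.0729, 0.0063]
tcp_rot: [-0.693, 0.694, -0.141, 0.135]
wrist_force: [0.5, 0.2, -0.5]
grip_width: 0.0854
```

```bash
python3 -m creep '[[0,0,0,0,-0.004,-0.01,1],[0,0,0,0,0,-0.01,1],[0,0,0,0,0,-0.01,1],[0,0,0,0,0,-0.01,1],[0,0,0,0,0,-0.01,1],[0,0,0,0,0,-0.012,1],[0,0,0,0,0,-0.012,1],[0,0,0,0,0,-0.012,1]]'; python3 -m creep '[[0,0,0,0,0,-0.012,1],[0,0,0,0,0,-0.012,1],[0,0,0,0,0,-0.012,1],[0,0,0,0,0,-0.012,1],[0,0,0,0,0,-0.01,1],[0,0,0,0,0,-0.006,1],[0,0,0,0,0,0,1]]'
cat > case.py <<'E'
from h import *
import sys
for n in ("scene","side"):
    p=cams.capture(n); cv2.imwrite(f"pics/{n}{sys.argv[1]}.png",p["img"])
    for r in cams.masks_of(p,"pencil_case"):
        P=pts(p,r["region"]); T=P[(P[:,2]>.03)&(P[:,2]<.045)][:,:2].astype(np.float32)
        if len(T)>50: b=cv2.minAreaRect(T); print(n,round(r["score"],2),np.round(b[0],3),np.round(b[1],3),round(b[2],1))
E
python3 case.py 1
```

```text
t: 3.3
eef_pos: [0.5913, -0.0074, 0.0154]
tcp_rot: [0.694, -0.693, 0.138, -0.138]
wrist_force: [0.8, 2.1, 1.1]
grip_width: 0.0856
t: 4.0
eef_pos: [0.5666, -0.0667, 0.0151]
tcp_rot: [-0.693, 0.694, -0.139, 0.138]
wrist_force: [0.5, 0.2, 0.2]
grip_width: 0.0853
scene 0.82 [ 0.801 -0.158] [0.073 0.19 ] 20.1
scene 0.7 [ 0.551 -0.104] [0.076 0.187] 67.3
scene 0.24 [ 0.606 -0.345] [0.035 0.059] 25.8
side 0.67 [ 0.545 -0.108] [0.074 0.19 ] 66.9
side 0.59 [ 0.796 -0.161] [0.072 0.192] 20.7
```

```bash
python3 -m creep '[[0,0,0,0,0,0.02,1],[0,0,0,0,-0.04,0,1],[0,0,0,0,-0.05,0,1],[0,0,0,0,-0.05,0,1],[0,0,0,0,-0.05,0,0],[0,-8,0,0,0,0,0],[0,-8,0,0,0,0,0],[0,-8,0,0,0,0,0]]'; python3 -m creep '[[7.5,0,0,-0.04,0,0.04,0],[7.5,0,0,-0.04,0,0.04,0],[7.5,0,0,-0.03,0,0.03,0],[7.5,0,0,-0.02,0,0.02,0],[7.5,0,0,0,0,0,0],[7.5,0,0,0,0,0,0],[0,0,0,0,0,0,0]]'
python3 - <<'E'
from h import *
from scipy.spatial.transform import Rotation as R
s=read_state(); q=s["tcp_rot"]; print(s["eef_pos"],R.from_quat(np.r_[q[1:],q[0]]).as_matrix().round(3))
for n in ("scene","side"):
    p=cams.capture(n); A=pts(p)
    S=A[(abs(A[:,2]-.196)<.003)&(A[:,1]>.17)&(A[:,1]<.226)&(A[:,0]>.36)&(A[:,0]<.68)]
    if len(S)>50:
        k=np.polyfit(S[:,0],S[:,1],1); print(n,"top",len(S),k[0],np.polyval(k,[.42,.63]),np.percentile(S[:,0],[1,99]))
    F=A[(A[:,2]>.03)&(A[:,2]<.09)&(A[:,1]>.17)&(A[:,1]<.225)&(A[:,0]>.38)&(A[:,0]<.67)]
    if len(F)>50:
        k=np.polyfit(F[:,0],F[:,1],1); print(n,"face",len(F),k[0],np.polyval(k,[.42,.63]),np.percentile(F[:,0],[1,99]))
E
```

```text
t: 5.0
eef_pos: [0.5751, -0.0467, 0.206]
tcp_rot: [-0.707, 0.707, 0.012, -0.011]
wrist_force: [0.2, 0.1, -0.4]
grip_width: 0.028
t: 5.7
eef_pos: [0.4503, 0.0663, 0.2225]
tcp_rot: [0.924, -0.382, -0.001, 0.012]
wrist_force: [-0.2, -0.2, -1.0]
grip_width: 0.0001
[0.45027632 0.06629219 0.22248194] [[ 1.    -0.021 -0.011]
 [ 0.023  0.708  0.705]
 [-0.006 -0.705  0.709]]
scene top 580 0.027906077382814375 [0.20920091 0.21506118] [0.40516221 0.64160396]
scene face 186 -0.007818006566599582 [0.21702812 0.21538634] [0.39037313 0.6436895 ]
side top 223 0.0005677003675301437 [0.21291572 0.21303494] [0.51607222 0.63979931]
side face 2051 -0.0011106206766556858 [0.20554447 0.20531124] [0.38318022 0.63810496]
```

```bash
python3 -m creep '[[0,0,0,-0.005,0.043,0.005,0],[0,0,0,0,0.043,0.006,0],[0,0,0,0,0.042,0.005,0],[0,0,0,0,0,0,0]]'; python3 -m creep '[[0,0,0,0,0.007,0.007,0],[0,0,0,0,0.007,0.007,0],[0,0,0,0,0.004,0.004,0],[0,0,0,0,0,0,0]]'
```

```text
t: 6.2
eef_pos: [0.4401, 0.1731, 0.1438]
tcp_rot: [0.924, -0.383, -0.004, 0.016]
wrist_force: [-0.3, 0.1, -0.7]
grip_width: -0.0001
t: 6.6
eef_pos: [0.4434, 0.1949, 0.1472]
tcp_rot: [0.924, -0.383, -0.006, 0.012]
wrist_force: [0.3, -0.6, -0.2]
grip_width: 0.0002
```

```bash
python3 -m creep '[[0,0,0,0,0.003,0.001,0],[0,0,0,0,0,0,0]]'; python3 -m creep '[[0,0,0,0,0.002,0.002,0],[0,0,0,0,0,0,0]]';python3 -m creep '[[0,0,0,0,0.002,0.002,0],[0,0,0,0,0,0,0]]'
```

```text
t: 6.8
eef_pos: [0.4435, 0.1969, 0.1452]
tcp_rot: [0.924, -0.383, -0.006, 0.011]
wrist_force: [1.0, -3.2, 1.3]
grip_width: 0.0001
t: 7.0
eef_pos: [0.4434, 0.1997, 0.1452]
tcp_rot: [0.924, -0.383, -0.005, 0.011]
wrist_force: [0.5, -4.6, 3.6]
grip_width: 0.0
t: 7.2
eef_pos: [0.4433, 0.2017, 0.1451]
tcp_rot: [0.923, -0.384, -0.006, 0.011]
wrist_force: [-0.3, -10.1, 5.3]
grip_width: 0.0001
```

```bash
python3 -m creep '[[0,0,0,0,0.001,0.001,0],[0,0,0,0,-0.02,-0.02,0],[0,0,0,0,-0.03,-0.03,0],[0,0,0,0,-0.033,-0.033,0],[0,0,0,0,0,0,0],[0,0,0,0,0,0,0],[0,0,0,0,0,0,0],[0,0,0,0,0,0,0]]'; python3 -m creep '[[0,0,0,0,0,0,0],[0,0,0,0,0,0,0],[0,0,0,0,0,0,0],[0,0,0,0,0,0,0],[0,0,0,0,0,0,0],[0,0,0,0,0,0,0]]'
cat > door.py <<'E'
from h import *
import sys
for n in ("scene","side"):
    p=cams.capture(n); cv2.imwrite(f"pics/{n}{sys.argv[1]}.png",p["img"]); A=pts(p)
    m=(abs(A[:,2]-.196)<.004)&(A[:,1]>-.06)&(A[:,1]<.235)&(A[:,0]>.36)&(A[:,0]<.70); S=A[m]
    v,u=np.nonzero(p["z_map"]>0); c=p["img"][v,u][m].astype(int); S=S[(c.min(1)>90)&(np.ptp(c,axis=1)<40)]
    if len(S)>30:
        print(n,len(S),"x/y pct",np.percentile(S[:,:2],[1,50,99],axis=0).round(3).tolist())
        e=S[np.argsort(np.hypot(S[:,0]-.645,S[:,1]-.215))]; r=np.hypot(e[:,0]-.645,e[:,1]-.215); e=e[(r>.2)&(r<.245)]
        if len(e): w=e.mean(0); print(" edge part",w.round(3),"angle",np.degrees(np.arctan2(.215-w[1],.645-w[0])).round(1),len(e))
E
python3 door.py 2; python3 - <<'E'
import cv2,numpy as np
a=cv2.imread("pics/scene2.png")[130:460,150:610]; b=cv2.imread("pics/side2.png")[60:410,150:530]
cv2.imwrite("pics/both2.png",np.hstack([cv2.resize(a,(400,287)),cv2.resize(b,(400,368))[:287]]))
E
```

```text
t: 8.0
eef_pos: [0.445, 0.0885, 0.1446]
tcp_rot: [0.924, -0.382, -0.005, 0.013]
wrist_force: [0.0, 0.6, 0.2]
grip_width: 0.0
t: 8.6
eef_pos: [0.4456, 0.0872, 0.1448]
tcp_rot: [0.924, -0.383, -0.005, 0.012]
wrist_force: [-0.5, -0.1, 0.4]
grip_width: 0.0
scene 588 x/y pct [[0.419, 0.148], [0.542, 0.186], [0.642, 0.218]]
 edge part [0.434 0.155 0.196] angle 15.8 80
side 274 x/y pct [[0.482, 0.161], [0.559, 0.189], [0.638, 0.228]]
```

View pics/both2.png

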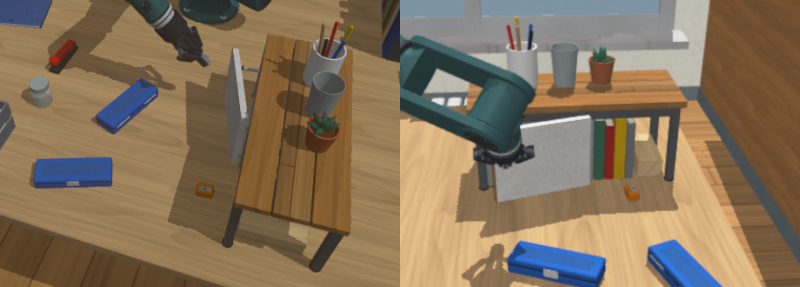

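```bash
python3 -m creep '[[0,0,0,0,-0.034,0.034,0],[0,0,0,0,-0.034,0.034,0],[0,0,0,0,-0.03,0.03,0],[-7.5,0,0,0,0,0,0],[-7.5,0,0,0,0,0,0],[-7.5,0,0,0,0,0,0],[-7.5,0,0,0,0,0,0],[-7.5,0,0,0,0,0,0]]'; python3 -m creep '[[-7.5,0,0,0,0,0,0],[0,0,0,0,0,0,0]]'
python3 - <<'E'
from h import *
from scipy.spatial.transform import Rotation as R
s=read_state(); q=s["tcp_rot"]; M=R.from_quat(np.r_[q[1:],q[0]]).as_matrix(); print(s["eef_pos"],M.round(3))
print("to gap",M.T@(np.array([.411,.190,.28])-s["eef_pos"]))
H=np.array([.645,.215]); prev=np.array([.411,.190])
for th in [.30,.4,.5,.6,.7,.8,.9,1.0,1.1,1.2,1.3,1.4,1.5,1.55]:
    P=H+.222*np.array([-np.cos(th),-np.sin(th)])+.022*np.array([-np.sin(th),np.cos(th)])
    d=M.T@np.r_[P-prev,0]; print(th,P.round(3),d.round(4)); prev=P
E
```

```text
t: 9.5
eef_pos: [0.4458, 0.0869, 0.2846]
tcp_rot: [0.75, -0.661, -0.009, 0.009]
wrist_force: [0.6, -0.1, -0.5]
grip_width: 0.0003
t: 9.7
eef_pos: [0.4453, 0.0902, 0.284]
tcp_rot: [-0.707, 0.707, 0.012, -0.011]
wrist_force: [0.6, 1.1, 0.2]
grip_width: 0.0001
[0.44527287 0.09024298 0.28401454] [[ 0.999  0.001 -0.033]
 [ 0.033  0.     0.999]
 [ 0.001 -1.    -0.   ]]
to gap [-0.0309981   0.00397351  0.10082429]
0.3 [0.426 0.17 ] [ 0.0148  0.     -0.0201]
0.4 [0.432 0.149] [ 0.0048  0.     -0.0218]
0.5 [0.44  0.128] [ 0.007   0.     -0.0212]
0.6 [0.449 0.108] [ 0.0091  0.     -0.0204]
0.7 [0.461 0.089] [ 0.0111  0.     -0.0194]
0.8 [0.475 0.071] [ 0.0129  0.     -0.0182]
0.9 [0.49  0.055] [ 0.0147  0.     -0.0168]
1.0 [0.507 0.04 ] [ 0.0163  0.     -0.0152]
1.1 [0.525 0.027] [ 0.0177  0.     -0.0135]
1.2 [0.544 0.016] [ 0.019   0.     -0.0117]
1.3 [0.564 0.007] [ 0.0201  0.     -0.0097]
1.4 [ 0.586 -0.   ] [ 0.0209  0.     -0.0077]
1.5 [ 0.607 -0.005] [ 0.0216  0.     -0.0056]
1.55 [ 0.618 -0.006] [ 0.011  0.    -0.002]
```

```bash
python3 -m creep '[[0,0,0,-0.016,0,0.04,0],[0,0,0,-0.015,0,0.04,0],[0,0,0,0,0,0.021,0],[0,0,0,0,0,0,0]]'; python3 door.py 3;  python3 -m creep '[[0,0,0,0,0.04,0,0],[0,0,0,0,0.04,0,0],[0,0,0,0,0.02,0,0],[0,0,0,0,0,0,0]]'
```

```text
t: 10.1
eef_pos: [0.4114, 0.1888, 0.2829]
tcp_rot: [0.708, -0.706, -0.01, 0.011]
wrist_force: [0.5, 0.1, -0.3]
grip_width: -0.0
scene 589 x/y pct [[0.417, 0.148], [0.541, 0.186], [0.642, 0.218]]
 edge part [0.433 0.155 0.196] angle 15.8 78
side 390 x/y pct [[0.419, 0.143], [0.525, 0.178], [0.639, 0.226]]
 edge part [0.435 0.153 0.195] angle 16.5 72
t: 10.6
eef_pos: [0.4101, 0.1851, 0.1792]
tcp_rot: [-0.706, 0.708, 0.005, -0.011]
wrist_force: [-0.8, -0.5, -0.8]
grip_width: 0.0003
```

```bash
python3 -m creep '[[0,0,0,0.002,0.02,0,0],[0,0,0,0,0,0,0]]'; python3 -m creep '[[0,0,0,0.002,0,-0.015,0],[0,0,0,0.005,0,-0.015,0],[0,0,0,0.006,0,-0.015,0],[0,0,0,0.007,0,-0.015,0],[0,0,0,0,0,0,0]]'; python3 door.py 4
```

```text
t: 10.8
eef_pos: [0.4138, 0.1862, 0.1626]
tcp_rot: [-0.707, 0.707, 0.008, -0.009]
wrist_force: [0.2, -0.0, -0.7]
grip_width: 0.0002
t: 11.3
eef_pos: [0.4371, 0.1264, 0.1655]
tcp_rot: [-0.707, 0.707, 0.009, -0.007]
wrist_force: [1.4, 0.3, 0.4]
grip_width: -0.0
scene 589 x/y pct [[0.444, 0.092], [0.552, 0.159], [0.643, 0.215]]
 edge part [0.458 0.102 0.196] angle 31.3 75
side 414 x/y pct [[0.439, 0.088], [0.534, 0.145], [0.638, 0.22]]
 edge part [0.457 0.101 0.195] angle 31.1 83
```

```bash
python3 -m creep '[[0,0,0,0.010,0.006,-0.019,0],[0,0,0,0.011,0,-0.019,0],[0,0,0,0.013,0,-0.018,0],[0,0,0,0.015,0,-0.017,0],[0,0,0,0.016,0,-0.015,0],[0,0,0,0.014,0,-0.01,0],[0,0,0,0.006,0,-0.004,0],[0,0,0,0,0,0,0]]'; python3 door.py 5
```

```text
t: 12.2
eef_pos: [0.5236, 0.0285, 0.1576]
tcp_rot: [0.707, -0.707, -0.009, 0.009]
wrist_force: [-0.7, 0.1, 0.3]
grip_width: 0.0002
scene 638 x/y pct [[0.543, 0.003], [0.599, 0.117], [0.646, 0.212]]
 edge part [0.553 0.017 0.195] angle 64.9 81
side 331 x/y pct [[0.531, 0.002], [0.592, 0.101], [0.643, 0.209]]
 edge part [0.55  0.017 0.195] angle 64.4 71
```

```bash
python3 -m creep '[[0,0,0,0.014,0,-0.008,0],[0,0,0,0.015,0,-0.009,0],[0,0,0,0.015,0,-0.007,0],[0,0,0,0.015,0,-0.006,0],[0,0,0,0.014,0,-0.004,0],[0,0,0,0.011,0,-0.002,0],[0,0,0,0.006,0,0,0],[0,0,0,0,0,0,0]]'; python3 door.py 6
```

```text
t: 13.1
eef_pos: [0.6142, -0.0049, 0.1572]
tcp_rot: [0.707, -0.707, -0.009, 0.01]
wrist_force: [0.6, -0.6, 0.3]
grip_width: -0.0001
scene 756 x/y pct [[0.634, -0.017], [0.644, 0.103], [0.653, 0.211]]
 edge part [ 0.644 -0.002  0.196] angle 89.6 91
side 55 x/y pct [[0.608, -0.022], [0.638, -0.013], [0.647, 0.064]]
 edge part [ 0.633 -0.014  0.195] angle 87.1 42
```

```bash
python3 -m creep '[[0,0,0,-0.02,0,0,0],[0,0,0,-0.04,0,0,0],[0,0,0,-0.03,-0.03,0,0],[0,0,0,0,-0.05,0,0],[0,0,0,0,-0.04,0,0],[0,0,0,0,0,0,0],[0,0,0,0,0,0,0]]'; python3 door.py 7; python3 case.py 8; python3 - <<'E'
import cv2,numpy as np
a=cv2.imread("pics/scene8.png")[130:460,150:610]; b=cv2.imread("pics/side8.png")[60:410,150:530]
cv2.imwrite("pics/both8.png",np.hstack([cv2.resize(a,(400,287)),cv2.resize(b,(400,368))[:287]]))
E
```

```text
t: 13.9
eef_pos: [0.5241, -0.0076, 0.279]
tcp_rot: [-0.707, 0.707, 0.011, -0.008]
wrist_force: [0.5, 0.2, -0.5]
grip_width: -0.0003
scene 797 x/y pct [[0.634, -0.02], [0.644, 0.098], [0.653, 0.211]]
 edge part [ 0.643 -0.004  0.195] angle 89.4 122
side 335 x/y pct [[0.632, -0.02], [0.64, 0.082], [0.649, 0.208]]
 edge part [ 0.639 -0.004  0.196] angle 88.4 64
scene 0.86 [ 0.547 -0.106] [0.07  0.194] 68.3
scene 0.84 [ 0.8   -0.159] [0.072 0.19 ] 20.4
side 0.89 [ 0.796 -0.161] [0.07  0.192] 19.7
side 0.56 [ 0.545 -0.108] [0.075 0.19 ] 67.5
```

View pics/both8.png

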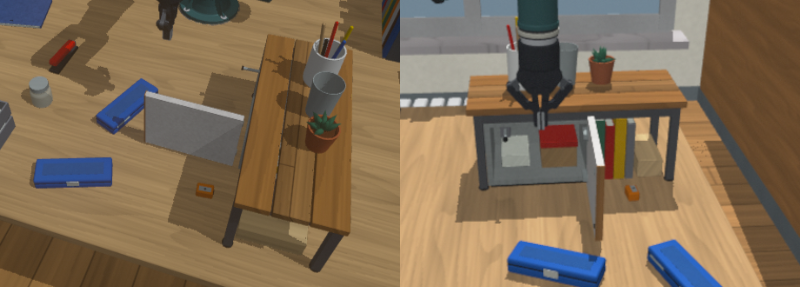

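The pictures show the door standing square to the front (scene crop 195,130), the plunger out at (250,70), the case clear at (127,107), and the gripper up and free.

```bash
python3 -c "
from bench import ticket;print(ticket.close_job())"
```

```text
the job is handed in; nothing more can be done
None
```

The cupboard door stands open at about a right angle, and I handed the job in at about 14 s of the 64 s allowed. The hand-in gives no verdict.

- **Pencil case:** I slid it about 118 mm across the desk with the open fingers. It was the one nearest the base; the look-alike was left alone. It lay at about (0.546, -0.107), some 0.335 m from the hinge axis, and its position did not change while the door swung.
- **Catch:** I pressed the door in about 5 mm in front of the catch, until the force rose to about 10 N at the stop, then drew back more than 100 mm. The door sprang ajar to about 0.25 rad.
- **Door:** I pushed it round from behind its free edge and backed off. The last views put it at 89.4° (scene) and 88.4° (side) in world axes, about 1.5 rad on the hinge. The plunger was visibly out, and the raised gripper touched nothing.

The two cameras disagreed by a few millimetres and about 1°. In the last pictures the bystanders looked to be where they started, but I did not re-measure them. I did not measure the door's speed, though it stayed within about 1.5° between the last looks.

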